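# Stand the tube-reading chart on its kickstand

## Task

The narrow reading chart lies face down on the worktop with its leg folded against its back. Unfold the leg as far as it goes, stand the chart upright so that it leans back on the leg, and leave it standing on the black rubber mat, toe and leg foot both on the mat, square to the mat and with its face towards the robot. Leave the timer, the sample jar and the calculator where they are.

Things in the scene. Friction and masses are not known exactly. Their poses are not given: they have to be found in the camera images.
- chart: Grey plastic case 150 x 58 x 18 mm, 0.23 kg, card in its face, leg on its back; starts face down. Origin: middle of its face. +x to its top end (ends at x = -75 and +75 mm), +y along its 58 mm width, +z out of its back (flat, at z = 18 mm). Flat long sides, free to grip across the width. Standing on the open leg it leans back 16 degrees on toe and leg foot, which are then 80 mm apart.
- chart_leg (a joint): Leg hinge, rad: 0 folded along the back, 0.65 fully open at its stop; starts at 0 to 0.1. Hinge line across the chart's width at chart x = +35 mm, z = 25 mm; the leg points from it to the bottom end and its foot swings out from the back (chart +z) as the value grows. Stiff (0.05 N m, 0.5 N at the foot), stays where it is left.
- leg_foot (a point): Centre of the leg's foot: black rubber bar, 12 mm thick, 36 mm long across the chart's width, at the leg's free end 102 mm from the hinge line. Folded, at chart x = -67 mm, z = 25 mm, 1 mm clear of the back. Leg plate 26 mm wide, 5 mm thick. The bar can be pinched across its 36 mm length and turns between the fingers.
- chart_toe (a point): Middle of the line on which the standing chart rests (chart x = -75 mm, y = 0, z = 8 mm): the back edge of the toe strip, the lowest 5 mm of the bottom end, which is only 8 mm thick (z 0 to 8 mm), so that the chart, stood upright with its leg open and let go, tips back on to the leg of its own accord.
- mat: Fixed black rubber mat flat on the worktop, 140 mm (its x) by 120 mm (its y), 3 mm thick. Origin: middle of its underside. +x points away from the robot (turned by up to 0.3 rad), +y to the left.
- timer: Bystander: small white timer, 66 x 62 x 21 mm, lying flat. Origin: centre of its underside.
- sample_jar_2: Bystander: white sample jar with a screw cap, 48 mm in diameter, 72 mm tall. Origin: centre of its underside.
- calculator: Bystander: dark pocket calculator, 125 x 72 x 16 mm, lying flat. Origin: centre of its underside.
Things that resemble listed ones, but are neither listed nor needed, are in the scene too. What is shaped like the chart but yellow is not meant.

How it is judged:
By the outcome, as a careful person would: the job done as asked, in the order asked, and still so for the second after the job is handed in, with the robot touching nothing.
It also fails if it takes over 59 s, if anything falls off the work surface, if the arm or the gripper's body presses on something with over 40 N, if the wrist force passes 120 N, or if a joint passes its speed limit or range.

## Robot

A 6-joint arm with a two-finger parallel gripper is mounted at the origin on a cart in front of the work surface, level with it; the furniture and walls round the work are solid. World frame = base frame: x ahead of the robot, y to its left, z up, the work surface at z = 0. Lengths are in m, angles in rad, forces in N, time in s.
With the tool pointing down it reaches from about 0.25 to 0.725 m from the base axis. Payload 4 kg.
Tool frame: the origin (TCP) lies midway between the tips of the shut fingers; the grasp point (between the pads) lies 19 mm behind it; z points along the fingers, y is the line along which they close (so a half turn about z gives the same grasp; the last joint's range is limited). The gripper opens to 85 mm and grips with 20 to 120 N. Pads are 22 mm wide; open, the fingers measure 114 mm over their backs; the gripper's body (76 mm by 85 mm) begins 54 mm behind the grasp point. The pads swing forward as they close: fully open they stand 13 mm farther back than shut.
Start: joints at [1.212, 0.241, 0.005, 1.335, 0, 1.571], TCP at [0.176, 0.468, 0.231] pointing down, gripper open.
Joint ranges: [-2.72, 2.72], [-1.05, 1.87], [-1.09, 1.28], [-1.99, 2.15], [-1.42, 1.44], [-3.14, 3.14]. Speed limits (rad/s): [2.79, 2.79, 3.14, 3.14, 3.14, 3.14].

## Interface

Orientations are given as a unit quaternion [x, y, z, w].
In Python, from workcell import bot gives the robot as it stands.
- The arm moves only by the tool move_arm, never from a script. Its argument "motion" is a list of rows, each an object of numbers: "x", "y", "z": the shift along the tool's x, y, z in cm; "yaw": the turn about the tool's z in degrees. A call has 1 to 20 rows; each row is the pose to reach, as a shift and turn from the pose commanded when the call began, along the tool's axes at that moment; what a row does not reach only later rows make up. A row lasts 1/8 s, in which the tool goes at most 62.5 mm and 10.7 degrees, less where a joint would pass 70% of its speed; a pose out of reach is approached as far as the arm can. A call with a gripper value outside its range is refused whole. "gripper" is the opening, from -1 (shut) to 1 (fully open), set as the call begins (left out, the last holds). The fingers move at their own pace and stop on an object; the grip force is fixed at half the most. Time passes only in rows, so rows that repeat a pose let the fingers close. It gives the time, the measured TCP pose, the force, the opening and the grip force at its end, in the units of the state.
- bot.get_obs(): the state, without advancing time (a new reading comes with each control period).
- bot.camera(name): name is "scene" or "top"; returns the picture (400x640x3 uint8, blue, green, red); there is no depth.
- bot.camera_model(name): a dict with "K" (3x3 intrinsics, pixels), "world_from_camera" (4x4, takes a point from camera to world coordinates). Camera axes: x right, y down, z forward; pixel columns grow to the right and rows downward; lengths in m; the calibration is good to about 2 mm. A picture is of the moment at which its call begins. camera_model takes no time and is no camera call.
- bot.job_done(): hands the job in; it is judged then, once.
Trained networks look in the newest picture that a camera, given by its name, has taken for a name from the list of things; names that differ only in an ending like _2 or _b are one class to them, and where a whole thing is asked for, a point or a joint stands for the part that bears it (a point fixed in the world has none). Each returns a list of dicts, best first, with "score" (0 to 1); they miss things now and then, are a little off and sometimes report something else, mostly with a low value. They report only what shows in the picture. A call takes as long as a camera call. They do not tell look-alikes from the thing itself.
- bot.cut_out(camera, name): "mask" (400x640 bool, what is visible of it) and "centre" ([row, column] in pixels, amid what is visible of it).
The state is a dict: "clock": time; "joint_pos": joint angles; "joint_vel": joint speeds; "tau": joint torques, N m; "eef_pos": TCP position; "tool_rot": TCP orientation; "ft_force": force on the tool from outside, world axes, zero at the start; "ft_torque": the same for the moment, N m; "grip_width": finger opening in m; "grasp_force": force on a finger pad.
Only numpy, scipy, OpenCV 4.12 (cv2) and the standard library are available. Lean on these libraries where they do the work, as an engineer would, in place of code of your own. Each camera call takes 0.05 s, during which the arm holds its last target. There are 200 camera calls.

## Working session

There is one attempt and no reset: what is moved stays moved. The work goes in short steps, Python scripts to look and compute and a tool call to move; the robot and the scene stay as the last step left them, time stands still between calls to the robot, and variables do not carry over. Pictures are saved under pics/ and viewed, at most 10 in all, crops included, and the job is handed in when it is done.

Besides the shell and the picture viewer there is one more tool, called as name([rows], argument=value, ...), one row to a line, values as JSON. move_arm: Moves the arm, as the interface text tells. Its arguments: {"type":"object","properties":{"motion":{"type":"array"},"gripper":{"type":"number"}},"required":["motion"]}

```bash
mkdir -p pics; ls; cat > h.py <<'E'
import numpy as np, cv2
from workcell import bot
def ray(cam,uv):
    m=bot.camera_model(cam);K=np.array(m["K"]);T=np.array(m["world_from_camera"])
    d=T[:3,:3]@np.linalg.inv(K)@np.array([uv[0],uv[1],1.]);return T[:3,3],d
def at(cam,uv,z):
    o,d=ray(cam,uv);return o+d*(z-o[2])/d[2]
def px(cam,p):
    m=bot.camera_model(cam);K=np.array(m["K"]);T=np.linalg.inv(np.array(m["world_from_camera"]))
    q=K@(T[:3,:3]@np.array(p)+T[:3,3]);return q[:2]/q[2]
E
python3 - <<'E'
from h import *
t=bot.camera("top");s=bot.camera("scene")
cv2.imwrite("pics/a.png",t);cv2.imwrite("pics/b.png",s)
for c in("top","scene"):
  m=bot.camera_model(c);print(c,np.round(m["K"],1).tolist(),np.round(m["world_from_camera"],3).tolist())
  for n in("chart","leg_foot","mat","timer","sample_jar_2","calculator"):
    for d in bot.cut_out(c,n)[:3]:
      cnt=np.argwhere(d["mask"])[:,::-1].astype(np.float32);r=cv2.minAreaRect(cnt)
      print(c,n,round(d["score"],2),np.round(d["centre"]),np.round(cv2.boxPoints(r)).tolist(),np.round(at(c,d["centre"][::-1],0.01),3))
o=bot.get_obs();print(o["clock"],o["tool_rot"],o["ft_force"])
E
```

```text
pics
top [[417.3, 0.0, 317.1], [0.0, 417.3, 197.7], [0.0, 0.0, 1.0]] [[-0.004, -0.979, 0.205, 0.295], [-1.0, 0.004, 0.002, -0.027], [-0.003, -0.205, -0.979, 1.251], [0.0, 0.0, 0.0, 1.0]]
top chart 0.68 [252. 332.] [[307.0, 253.0], [314.0, 233.0], [362.0, 251.0], [355.0, 270.0]] [ 0.39  -0.068  0.01 ]
top leg_foot 0.71 [254. 338.] [[320.0, 252.0], [323.0, 242.0], [359.0, 254.0], [356.0, 264.0]] [ 0.385 -0.087  0.01 ]
top mat 0.58 [213. 402.] [[375.0, 193.0], [414.0, 184.0], [425.0, 230.0], [386.0, 239.0]] [ 0.508 -0.281  0.01 ]
top mat 0.18 [268. 410.] [[385.0, 268.0], [395.0, 245.0], [434.0, 262.0], [424.0, 285.0]] [ 0.343 -0.294  0.01 ]
top timer 0.71 [165. 329.] [[320.0, 153.0], [338.0, 153.0], [338.0, 173.0], [320.0, 173.0]] [ 0.658 -0.061  0.01 ]
top sample_jar_2 0.87 [147. 233.] [[222.0, 142.0], [236.0, 135.0], [245.0, 154.0], [231.0, 161.0]] [0.717 0.237 0.01 ]
top calculator 0.74 [268. 408.] [[384.0, 268.0], [394.0, 245.0], [435.0, 263.0], [425.0, 286.0]] [ 0.343 -0.291  0.01 ]
scene [[493.3, 0.0, 326.2], [0.0, 493.3, 205.4], [0.0, 0.0, 1.0]] [[0.754, -0.429, 0.498, -0.059], [
[... 430 characters left out ...]
 ]
scene leg_foot 0.7 [261. 296.] [[280.0, 243.0], [295.0, 238.0], [309.0, 275.0], [295.0, 280.0]] [ 0.396 -0.086  0.01 ]
scene mat 0.82 [289. 390.] [[352.0, 292.0], [390.0, 247.0], [432.0, 282.0], [394.0, 327.0]] [ 0.501 -0.279  0.01 ]
scene timer 0.63 [205. 374.] [[355.0, 201.0], [380.0, 188.0], [390.0, 208.0], [365.0, 220.0]] [ 0.668 -0.065  0.01 ]
scene sample_jar_2 0.85 [137. 311.] [[305.0, 126.0], [320.0, 126.0], [320.0, 154.0], [305.0, 154.0]] [0.741 0.277 0.01 ]
scene calculator 0.66 [333. 341.] [[317.0, 312.0], [351.0, 299.0], [372.0, 355.0], [337.0, 367.0]] [ 0.345 -0.293  0.01 ]
0.7 [1.78429225e-01 9.83952748e-01 2.43407384e-05 1.70734594e-05] [-0.53813636 -0.54555632  0.20299099]
```

View pics/a.png

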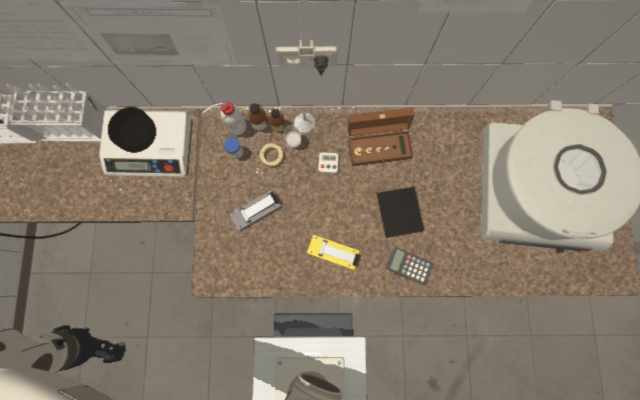

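View pics/b.png

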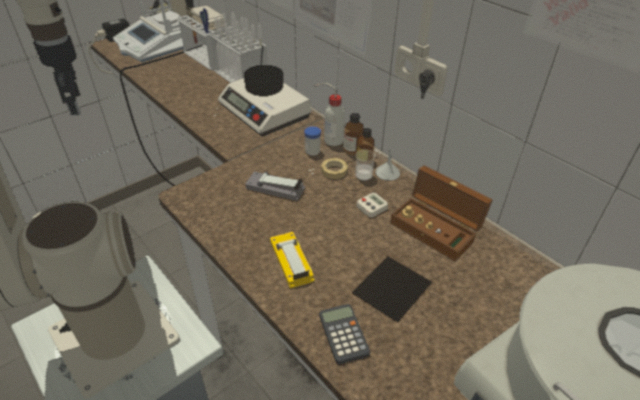

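The top view shows two charts: one grey at (256,211) top and (275,186) scene, one yellow at (333,252) top and (292,261) scene. The grey one fits the description and the yellow one is explicitly excluded. The mat is at (401,212) top. I'll confirm with one enlarged crop and measure the details.

```bash
python3 - <<'E'
from h import *
t=cv2.imread("pics/a.png")[185:237,220:290];s=cv2.imread("pics/b.png")[155:210,235:315]
f=lambda i:cv2.resize(i,(390*2,290),interpolation=cv2.INTER_CUBIC)
cv2.imwrite("pics/c.png",np.vstack([cv2.resize(t,(400,297),interpolation=3),cv2.resize(s,(400,275),interpolation=3)]))
T=cv2.imread("pics/a.png")
d=max((d for d in bot.cut_out("scene","chart")),key=lambda d:-d["centre"][0])
c=np.argwhere(d["mask"])[:,::-1]
P=np.array([at("scene",q,0.015)[:2] for q in c],np.float32)
print("chart scene",cv2.minAreaRect(P),cv2.boxPoints(cv2.minAreaRect(P)))
d=bot.cut_out("scene","mat")[0];P=np.array([at("scene",q,0.003)[:2] for q in np.argwhere(d["mask"])[:,::-1]],np.float32)
print("mat scene",cv2.minAreaRect(P))
d=bot.cut_out("top","mat")[0];P=np.array([at("top",q,0.003)[:2] for q in np.argwhere(d["mask"])[:,::-1]],np.float32)
print("mat top",cv2.minAreaRect(P))
E
```

```text
chart scene ((0.5209872126579285, 0.1593802571296692), (0.08681250363588333, 0.15656931698322296), 31.687387466430664) [[0.44292995 0.20319414]
 [0.52517337 0.06996512]
 [0.59904444 0.11556637]
 [0.51680106 0.24879539]]
mat scene ((0.5148698091506958, -0.276899516582489), (0.14215870201587677, 0.11905178427696228), 9.274409294128418)
mat top ((0.5119050741195679, -0.2747383713722229), (0.14288575947284698, 0.12312773615121841), 9.8095703125)
```

View pics/c.png

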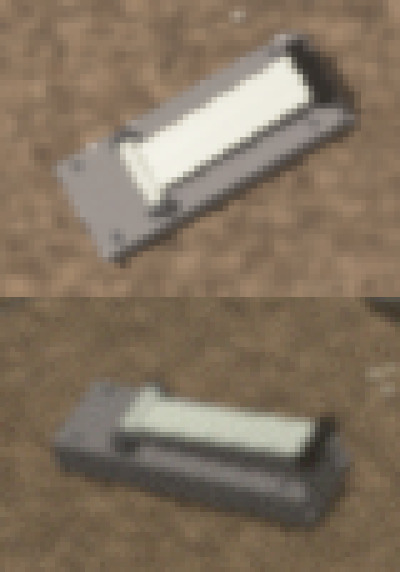

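The crop shows the grey case with its pale leg, hinge at the left and black foot bar at the right; top end left, so this is the chart meant. Next I work out its pose.

```bash
cat >> h.py <<'E'
from scipy.spatial.transform import Rotation as Rn
def go(p,ty=None):
    "tool-frame shift (cm) to world TCP p and yaw (deg) for tool y at angle ty"
    o=bot.get_obs();R=Rn.from_quat(o["tool_rot"]).as_matrix();e=np.array(o["eef_pos"])
    a=np.degrees(np.arctan2(R[1,1],R[0,1]))
    y=None if ty is None else round(((a-ty+90)%180)-90,1)
    return np.round(R.T@(np.array(p)-e)*100,2),y
E
python3 - <<'E'
from h import *
from scipy.optimize import least_squares
top={(75,-1):(229.6,213.9),(75,1):(240.1,230.9),(-70,-1):(269.9,191.1)}
sc={(75,-1):(246,185.2),(75,1):(0,0),(-70,-1):(0,0)}
for k,v in top.items(): print(k,at("top",v,.018).round(3))
for v in [(246,185.2),(254.4,171.6),(305,187.6)]: print(at("scene",v,.018).round(3))
# fit: mask of foot, both views, folded foot & leg
for c in("top","scene"):
  d=min(bot.cut_out(c,"leg_foot"),key=lambda d:d["centre"][0])
  P=np.array([at(c,q,.027)[:2] for q in np.argwhere(d["mask"])[:,::-1]],np.float32);print(c,cv2.minAreaRect(P),cv2.boxPoints(cv2.minAreaRect(P)).round(3).tolist())
I=cv2.imread("pics/a.png")[185:237,220:290].astype(int);m=(I.min(2)>170)
q=np.argwhere(m)[:,::-1]+[220,185]
P=np.array([at("top",k,.026)[:2] for k in q],np.float32);print("leg top",cv2.minAreaRect(P))
I=cv2.imread("pics/b.png")[155:210,235:310].astype(int);m=(I.min(2)>140)
q=np.argwhere(m)[:,::-1]+[235,155]
P=np.array([at("scene",k,.026)[:2] for k in q],np.float32);print("leg scene",cv2.minAreaRect(P))
E
```

```text
(75, -1) [0.505 0.238 0.018]
(75, 1) [0.453 0.205 0.018]
(-70, -1) [0.574 0.119 0.018]
[0.457 0.204 0.018]
[0.507 0.238 0.018]
[0.571 0.096 0.018]
top ((0.386021226644516, -0.08866769075393677), (0.10945998877286911, 0.029372073709964752), 71.33818817138672) [[0.35499998927116394, -0.13600000739097595], [0.38199999928474426, -0.14499999582767487], [0.4169999957084656, -0.041999999433755875], [0.38999998569488525, -0.03200000151991844]]
scene ((0.529708743095398, 0.14981840550899506), (0.03999499976634979, 0.10826005041599274), 35.083396911621094) [[0.4819999933242798, 0.18299999833106995], [0.5440000295639038, 0.09399999678134918], [0.5770000219345093, 0.11699999868869781], [0.5149999856948853, 0.20600000023841858]]
leg top ((0.5269268751144409, 0.15570028126239777), (0.03389793261885643, 0.10118015855550766), 34.35792922973633)
leg scene ((0.5291939377784729, 0.15955078601837158), (0.028113633394241333, 0.09810017049312592), 33.37413024902344)
```

```bash
python3 - <<'E'
from h import *
print(go([.557,.103,.10],32.5))
E
```

```text
(array([-48.53, -20.8 ,  13.13]), np.float64(36.9))
```

move_arm([
  {"x":-24,"y":-10.5,"z":5,"yaw":20},
  {"x":-48.5,"y":-20.8,"z":13,"yaw":36.9},
  {"x":-48.5,"y":-20.8,"z":13,"yaw":36.9},
  {"x":-48.5,"y":-20.8,"z":13,"yaw":36.9},
  {"x":-48.5,"y":-20.8,"z":13,"yaw":36.9},
  {"x":-48.5,"y":-20.8,"z":13,"yaw":36.9},
  {"x":-48.5,"y":-20.8,"z":13,"yaw":36.9},
  {"x":-48.5,"y":-20.8,"z":13,"yaw":36.9},
  {"x":-48.5,"y":-20.8,"z":13,"yaw":36.9},
  {"x":-48.5,"y":-20.8,"z":13,"yaw":36.9},
  {"x":-48.5,"y":-20.8,"z":13,"yaw":36.9},
  {"x":-48.5,"y":-20.8,"z":13,"yaw":36.9},
  {"x":-48.5,"y":-20.8,"z":13,"yaw":36.9},
], gripper=1)

```text
clock: 2.58
eef_pos: [0.5563, 0.1041, 0.1019]
tool_rot: [0.48, 0.877, 0.0, 0.0]
ft_force: [0.7, 0.8, -0.0]
grip_width: 0.0855
grasp_force: 0.0
```

move_arm([
  {"z":5},
  {"z":8.1},
  {"z":8.1},
  {"z":8.1},
])

```text
invalid input at $.motion[0]: expected keys x, y, z, yaw
```

move_arm([
  {"z":0},
  {"z":0},
  {"z":0},
  {"z":0},
  {"z":0},
  {"z":0},
], gripper=-0.5)

```text
invalid input at $.motion[0]: expected keys x, y, z, yaw
```

move_arm([
  {"x":0,"y":0,"z":5,"yaw":0},
  {"x":0,"y":0,"z":8.1,"yaw":0},
  {"x":0,"y":0,"z":8.1,"yaw":0},
  {"x":0,"y":0,"z":8.1,"yaw":0},
])

```text
clock: 3.08
eef_pos: [0.5576, 0.1037, 0.0217]
tool_rot: [0.48, 0.877, 0.001, 0.001]
ft_force: [1.1, 0.6, 1.1]
grip_width: 0.0851
grasp_force: 0.0
```

move_arm([
  {"x":0,"y":0,"z":0,"yaw":0},
  {"x":0,"y":0,"z":0,"yaw":0},
  {"x":0,"y":0,"z":0,"yaw":0},
  {"x":0,"y":0,"z":0,"yaw":0},
  {"x":0,"y":0,"z":0,"yaw":0},
  {"x":0,"y":0,"z":0,"yaw":0},
], gripper=-0.5)

```text
clock: 3.82
eef_pos: [0.5571, 0.103, 0.0205]
tool_rot: [0.481, 0.877, 0.0, 0.0]
ft_force: [1.1, 0.1, 1.2]
grip_width: 0.034
grasp_force: 59.5
```

move_arm([
  {"x":0.05,"y":0,"z":-1,"yaw":0},
  {"x":0.2,"y":0,"z":-2,"yaw":0},
  {"x":0.4,"y":0,"z":-2.8,"yaw":0},
  {"x":0.6,"y":0,"z":-3.5,"yaw":0},
  {"x":0.9,"y":0,"z":-4.2,"yaw":0},
  {"x":1.25,"y":0,"z":-4.9,"yaw":0},
  {"x":1.5,"y":0,"z":-5.3,"yaw":0},
  {"x":1.8,"y":0,"z":-5.8,"yaw":0},
  {"x":2.1,"y":0,"z":-6.2,"yaw":0},
  {"x":2.2,"y":0,"z":-6.3,"yaw":0},
  {"x":2.2,"y":0,"z":-6.3,"yaw":0},
])

```text
clock: 5.2
eef_pos: [0.5447, 0.1217, 0.0833]
tool_rot: [0.481, 0.877, -0.0, -0.0]
ft_force: [1.6, 0.3, -3.1]
grip_width: 0.034
grasp_force: 59.8
```

```bash
python3 - <<'E'
from h import *
s=bot.camera("scene");t=bot.camera("top")
cv2.imwrite("pics/d.png",np.vstack([cv2.resize(s[110:215,215:345],(520,420),interpolation=3)]))
E
```

```text
(no output)
```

View pics/d.png

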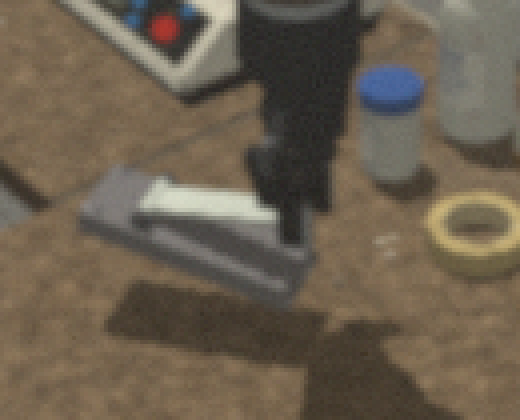

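The picture shows the whole chart lifted level off the table (shadow at (215,325)), so the firm pinch does not let the bar turn. I'll lower it again and loosen the pinch.

move_arm([
  {"x":-0.6,"y":0,"z":2,"yaw":0},
  {"x":-1.5,"y":0,"z":4,"yaw":0},
  {"x":-2,"y":0,"z":5.5,"yaw":0},
  {"x":-2.2,"y":0,"z":6.2,"yaw":0},
  {"x":-2.2,"y":0,"z":6.2,"yaw":0},
])

```text
clock: 5.92
eef_pos: [0.5564, 0.103, 0.021]
tool_rot: [0.481, 0.877, -0.0, -0.0]
ft_force: [-0.3, -0.1, -0.9]
grip_width: 0.0343
grasp_force: 60.0
```

move_arm([
  {"x":0,"y":0,"z":0,"yaw":0},
  {"x":0,"y":0,"z":0,"yaw":0},
], gripper=-0.2)

```text
clock: 6.18
eef_pos: [0.557, 0.1032, 0.0219]
tool_rot: [0.481, 0.877, 0.0, 0.0]
ft_force: [-0.8, -0.0, 0.2]
grip_width: 0.0344
grasp_force: 49.7
```

move_arm([
  {"x":0,"y":0,"z":0,"yaw":0},
  {"x":0,"y":0,"z":0,"yaw":0},
], gripper=-0.18)

```text
clock: 6.42
eef_pos: [0.557, 0.1032, 0.0217]
tool_rot: [0.481, 0.877, 0.0, 0.0]
ft_force: [-0.3, 0.9, -0.1]
grip_width: 0.035
grasp_force: 26.7
```

move_arm([
  {"x":0,"y":0,"z":0,"yaw":0},
  {"x":0,"y":0,"z":0,"yaw":0},
], gripper=-0.162)

```text
clock: 6.68
eef_pos: [0.557, 0.1032, 0.0215]
tool_rot: [0.481, 0.877, 0.0, 0.0]
ft_force: [-0.2, -0.0, 0.4]
grip_width: 0.036
grasp_force: 5.9
```

move_arm([
  {"x":0.05,"y":0,"z":-1,"yaw":0},
  {"x":0.2,"y":0,"z":-2,"yaw":0},
  {"x":0.4,"y":0,"z":-2.8,"yaw":0},
  {"x":0.6,"y":0,"z":-3.5,"yaw":0},
  {"x":0.6,"y":0,"z":-3.5,"yaw":0},
])

```text
clock: 7.3
eef_pos: [0.554, 0.1084, 0.0573]
tool_rot: [0.481, 0.877, 0.0, 0.001]
ft_force: [-0.1, -0.2, 0.6]
grip_width: 0.0357
grasp_force: 5.8
```

```bash
python3 - <<'E'
from h import *
s=bot.camera("scene")
cv2.imwrite("pics/e.png",np.vstack([cv2.resize(s[110:215,215:345],(520,420),interpolation=3)]))
E
```

```text
(no output)
```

View pics/e.png

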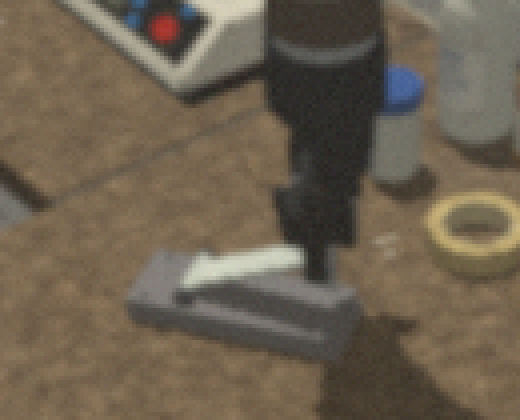

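The chart now stays on the table and the leg (pale, (245,265)) opens. Continuing to the stop.

move_arm([
  {"x":0.3,"y":0,"z":-0.7,"yaw":0},
  {"x":0.65,"y":0,"z":-1.4,"yaw":0},
  {"x":0.9,"y":0,"z":-1.8,"yaw":0},
  {"x":1.2,"y":0,"z":-2.3,"yaw":0},
  {"x":1.5,"y":0,"z":-2.7,"yaw":0},
  {"x":1.7,"y":0,"z":-2.9,"yaw":0},
  {"x":1.8,"y":0,"z":-3.1,"yaw":0},
  {"x":1.8,"y":0,"z":-3.1,"yaw":0},
])

```text
clock: 8.35
eef_pos: [0.5438, 0.1234, 0.0874]
tool_rot: [0.481, 0.877, 0.0, 0.0]
ft_force: [0.3, 1.1, -1.6]
grip_width: 0.0356
grasp_force: 5.6
```

```bash
python3 - <<'E'
from h import *
s=bot.camera("scene")
print(bot.get_obs()["ft_force"])
cv2.imwrite("pics/f.png",np.vstack([cv2.resize(s[110:215,215:345],(520,420),interpolation=3)]))
E
```

```text
[ 0.9142315   0.42725158 -1.63330227]
```

View pics/f.png

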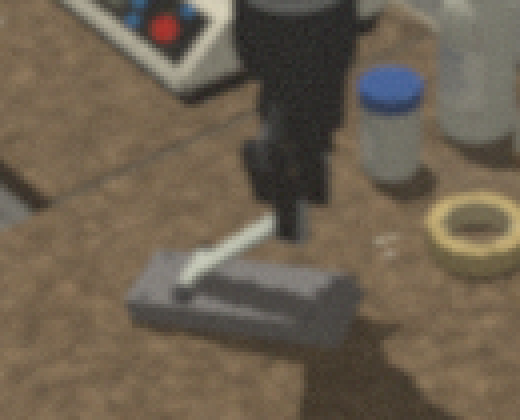

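Leg sits at its stop (1.6 N of chart weight carried). Release and go to the top end.

move_arm([
  {"x":0,"y":0,"z":0.2,"yaw":0},
  {"x":0,"y":0,"z":0.2,"yaw":0},
  {"x":0,"y":0,"z":0.2,"yaw":0},
  {"x":0,"y":0,"z":0.2,"yaw":0},
  {"x":0,"y":0,"z":-4,"yaw":0},
  {"x":5.2,"y":0,"z":-4,"yaw":0},
  {"x":10.4,"y":0,"z":-4,"yaw":0},
  {"x":10.4,"y":0,"z":1,"yaw":0},
  {"x":10.4,"y":0,"z":5,"yaw":0},
  {"x":10.4,"y":0,"z":5,"yaw":0},
  {"x":10.4,"y":0,"z":5,"yaw":0},
], gripper=1)

```text
clock: 9.78
eef_pos: [0.4888, 0.2113, 0.0386]
tool_rot: [0.481, 0.877, 0.001, 0.001]
ft_force: [0.1, 0.9, 0.6]
grip_width: 0.0855
grasp_force: 0.0
```

```bash
python3 - <<'E'
from h import *
s=bot.camera("scene")
cv2.imwrite("pics/g.png",np.vstack([cv2.resize(s[110:215,215:345],(520,420),interpolation=3)]))
E
```

```text
(no output)
```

View pics/g.png

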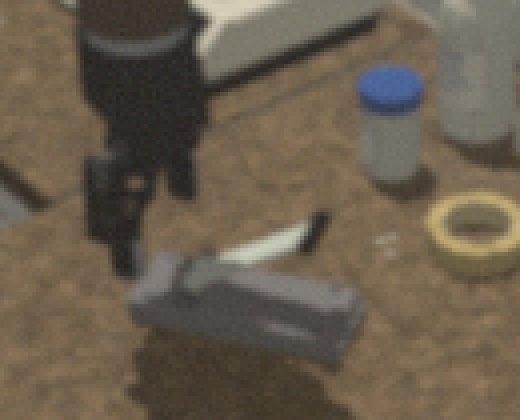

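The picture shows the leg open with foot at (318,230), the chart flat, the fingers straddling its top end at (140,265). Going down and gripping.

move_arm([
  {"x":0,"y":0,"z":2.5,"yaw":0},
  {"x":0,"y":0,"z":4.1,"yaw":0},
  {"x":0,"y":0,"z":4.1,"yaw":0},
])

```text
clock: 10.2
eef_pos: [0.4874, 0.2106, -0.004]
tool_rot: [0.481, 0.877, -0.001, -0.0]
ft_force: [0.1, -0.4, 0.5]
grip_width: 0.0854
grasp_force: 0.0
```

move_arm([
  {"x":0,"y":0,"z":0,"yaw":0},
  {"x":0,"y":0,"z":0,"yaw":0},
  {"x":0,"y":0,"z":0,"yaw":0},
  {"x":0,"y":0,"z":0,"yaw":0},
], gripper=0.33)

```text
clock: 10.7
eef_pos: [0.4886, 0.2113, -0.0026]
tool_rot: [0.481, 0.877, 0.001, 0.001]
ft_force: [-0.1, 0.1, 6.3]
grip_width: 0.0572
grasp_force: 31.3
```

move_arm([
  {"x":0,"y":0,"z":0,"yaw":0},
  {"x":0,"y":0,"z":0,"yaw":0},
  {"x":0,"y":0,"z":0,"yaw":0},
], gripper=0.355)

```text
clock: 11.08
eef_pos: [0.4886, 0.2113, -0.0028]
tool_rot: [0.481, 0.877, 0.001, 0.001]
ft_force: [0.3, 0.1, 5.6]
grip_width: 0.058
grasp_force: 7.6
```

move_arm([
  {"x":0,"y":0,"z":-0.5,"yaw":0},
  {"x":0,"y":0,"z":-1,"yaw":0},
  {"x":0,"y":0,"z":-2,"yaw":0},
  {"x":0,"y":0,"z":-3,"yaw":0},
  {"x":0,"y":0,"z":-4,"yaw":0},
  {"x":0,"y":0,"z":-4,"yaw":0},
])

```text
clock: 11.82
eef_pos: [0.4887, 0.2116, 0.0376]
tool_rot: [0.481, 0.877, 0.001, 0.001]
ft_force: [-0.2, 1.1, 0.5]
grip_width: 0.058
grasp_force: 5.3
```

```bash
python3 - <<'E'
from h import *
s=bot.camera("scene");print(bot.get_obs()["ft_force"])
cv2.imwrite("pics/i.png",np.vstack([cv2.resize(s[110:215,215:345],(520,420),interpolation=3)]))
E
```

```text
[-0.08920602  1.18060273 -0.6308138 ]
```

View pics/i.png

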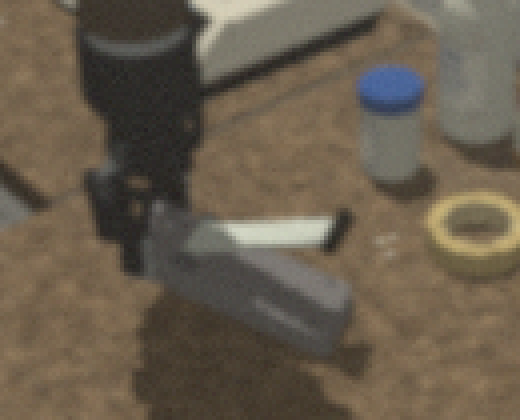

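The picture shows the top end raised with the bottom edge still on the table near (330,350), pivoting in the light grip as hoped. I'll follow an arc about the bottom edge.

move_arm([
  {"x":-0.9,"y":0,"z":-1.8,"yaw":0},
  {"x":-2.0,"y":0,"z":-3.5,"yaw":0},
  {"x":-3.3,"y":0,"z":-4.8,"yaw":0},
  {"x":-4.6,"y":0,"z":-6.0,"yaw":0},
  {"x":-6.1,"y":0,"z":-6.9,"yaw":0},
  {"x":-7.7,"y":0,"z":-7.7,"yaw":0},
  {"x":-9.4,"y":0,"z":-8.2,"yaw":0},
  {"x":-11.1,"y":0,"z":-8.5,"yaw":0},
  {"x":-12.3,"y":0,"z":-8.6,"yaw":0},
  {"x":-13.5,"y":0,"z":-8.6,"yaw":0},
  {"x":-13.5,"y":0,"z":-8.6,"yaw":0},
])

```text
clock: 13.25
eef_pos: [0.5612, 0.0961, 0.1223]
tool_rot: [0.481, 0.877, -0.0, 0.0]
ft_force: [0.2, -0.9, 4.3]
grip_width: 0.0578
grasp_force: 6.0
```

```bash
python3 - <<'E'
from h import *
s=bot.camera("scene");print(bot.get_obs()["ft_force"])
cv2.imwrite("pics/j.png",np.vstack([cv2.resize(s[90:240,215:395],(720,600),interpolation=3)]))
E
```

```text
[ 0.13087495 -0.91549732  4.25616399]
```

View pics/j.png

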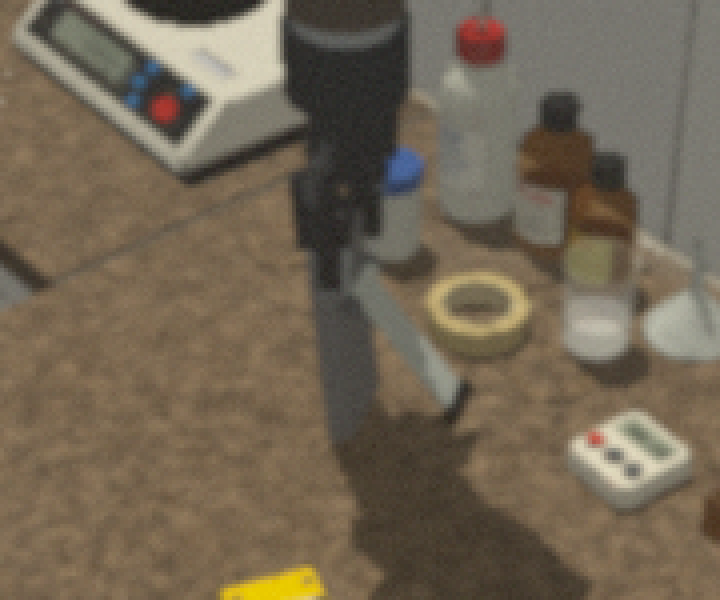

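The chart is upright, toe at (345,435), leg open with foot at (455,400). I'll lean it back to about 15° in the light grip, then grip firmly and lift.

move_arm([
  {"x":-0.8,"y":0,"z":-0.15,"yaw":0},
  {"x":-1.6,"y":0,"z":-0.1,"yaw":0},
  {"x":-2.4,"y":0,"z":0.05,"yaw":0},
  {"x":-3.1,"y":0,"z":0.2,"yaw":0},
  {"x":-3.7,"y":0,"z":0.35,"yaw":0},
  {"x":-3.7,"y":0,"z":0.35,"yaw":0},
])

```text
clock: 14.05
eef_pos: [0.5811, 0.0649, 0.1195]
tool_rot: [0.481, 0.877, 0.0, 0.001]
ft_force: [-0.9, -1.6, 4.7]
grip_width: 0.0578
grasp_force: 7.7
```

move_arm([
  {"x":0,"y":0,"z":0,"yaw":0},
  {"x":0,"y":0,"z":0,"yaw":0},
  {"x":0,"y":0,"z":0,"yaw":0},
], gripper=0.2)

```text
clock: 14.42
eef_pos: [0.5812, 0.0653, 0.1199]
tool_rot: [0.481, 0.877, 0.0, 0.001]
ft_force: [-0.4, -1.7, 6.5]
grip_width: 0.0568
grasp_force: 63.0
```

```bash
python3 - <<'E'
from h import *
bot.camera("scene")
for n in("leg_foot","chart_toe"):
  for d in bot.cut_out("scene",n)[:2]:
    q=np.argwhere(d["mask"])[:,::-1].astype(np.float32);print(n,round(d["score"],2),np.round(d["centre"]),cv2.boundingRect(q.astype(int)))
e=np.array(bot.get_obs()["eef_pos"]);b=np.array([.537,-.843,0]);z=np.array([0,0,1])
# predicted pixel of foot centre / toe for lean a given pivot = TCP+12mm at chart (60,9)
for a in(0,8,16):
  r=np.radians(a);X=np.cos(r)*z+np.sin(r)*b;Z=np.cos(r)*b-np.sin(r)*z
  f=lambda x,zz:e+.012*z+X*(x-60)/1000+Z*(zz-9)/1000
  print(a,px("scene",f(-46,87)).round(),px("scene",f(-75,8)).round(),f(-46,87).round(3),f(-75,8).round(3))
E
```

```text
leg_foot 0.85 [178. 328.] (317, 160, 22, 41)
leg_foot 0.74 [262. 296.] (279, 240, 31, 40)
chart_toe 0.86 [177. 310.] (301, 155, 38, 48)
chart_toe 0.63 [258. 292.] (270, 232, 45, 56)
0 [344. 195.] [315. 198.] [ 0.623 -0.     0.026] [ 0.581  0.066 -0.003]
8 [338. 197.] [308. 196.] [0.615 0.013 0.016] [ 0.571  0.082 -0.002]
16 [332. 198.] [302. 193.] [0.606 0.027 0.009] [0.561 0.097 0.002]
```

move_arm([
  {"x":0,"y":0,"z":-2,"yaw":0},
  {"x":0,"y":0,"z":-6,"yaw":0},
  {"x":0,"y":0,"z":-9,"yaw":0},
  {"x":-2,"y":-2,"z":-10,"yaw":-5},
  {"x":-5,"y":-5,"z":-10,"yaw":-12},
  {"x":-8,"y":-8,"z":-10,"yaw":-20},
  {"x":-11,"y":-11,"z":-10,"yaw":-28},
  {"x":-14,"y":-14,"z":-10,"yaw":-36},
  {"x":-17,"y":-17,"z":-10,"yaw":-44},
  {"x":-20,"y":-20,"z":-10,"yaw":-52},
  {"x":-22.5,"y":-22.5,"z":-10,"yaw":-60},
  {"x":-24.5,"y":-24.3,"z":-10,"yaw":-65},
  {"x":-24.9,"y":-24.7,"z":-10,"yaw":-67},
  {"x":-24.9,"y":-24.7,"z":-10,"yaw":-67},
  {"x":-24.9,"y":-24.7,"z":-10,"yaw":-67},
  {"x":-24.9,"y":-24.7,"z":-10,"yaw":-67},
])

```text
clock: 16.58
eef_pos: [0.5062, -0.2762, 0.2186]
tool_rot: [-0.084, 0.997, 0.0, -0.0]
ft_force: [0.2, -0.4, -1.8]
grip_width: 0.0568
grasp_force: 64.7
```

```bash
python3 - <<'E'
from h import *
s=bot.camera("scene");bot.camera("top");o=bot.get_obs();print(o["joint_pos"],go([.507,-.277,.129],99.5))
for c in("scene","top"):
 for n in("leg_foot","chart_toe"):
  for d in bot.cut_out(c,n)[:2]:
    q=np.argwhere(d["mask"])[:,::-1].astype(int);print(c,n,round(d["score"],2),np.round(d["centre"]),cv2.boundingRect(q.astype(np.float32)))
e=np.array(o["eef_pos"]);b=np.array([np.cos(.166),np.sin(.166),0]);z=np.array([0,0,1])
for a in(-5,4,10,16):
  r=np.radians(a);X=np.cos(r)*z+np.sin(r)*b;Z=np.cos(r)*b-np.sin(r)*z
  f=lambda x,zz:e+.012*z+X*(x-60)/1000+Z*(zz-9)/1000
  for c in("scene","top"):print(a,c,px(c,f(-46,87)).round(),px(c,f(-75,8)).round(),f(-46,87).round(3),f(-75,8).round(3))
cv2.imwrite("pics/k.png",cv2.resize(s[140:340,300:500],(600,600),interpolation=3))
E
```

```text
[-4.99512325e-01  3.99302172e-01  1.95355051e-01  1.36674401e+00
  4.87739748e-05 -6.66831505e-01] (array([-0.06, -0.09,  8.99]), np.float64(0.1))
scene leg_foot 0.71 [139. 309.] (305, 127, 16, 28)
scene leg_foot 0.66 [262. 296.] (280, 241, 29, 38)
scene chart_toe 0.95 [233. 393.] (376, 201, 41, 72)
scene chart_toe 0.66 [262. 292.] (270, 232, 45, 56)
top leg_foot 0.96 [253. 338.] (321, 243, 39, 22)
top leg_foot 0.24 [206. 402.] (400, 187, 11, 33)
top chart_toe 0.75 [255. 332.] (308, 235, 53, 34)
top chart_toe 0.63 [207. 403.] (399, 186, 13, 36)
-5 scene [419. 225.] [397. 257.] [ 0.592 -0.262  0.132] [ 0.517 -0.274  0.096]
-5 top [403. 175.] [406. 204.] [ 0.592 -0.262  0.132] [ 0.517 -0.274  0.096]
4 scene [414. 234.] [392. 263.] [ 0.576 -0.265  0.12 ] [ 0.496 -0.278  0.096]
4 top [403. 182.] [408. 212.] [ 0.576 -0.265  0.12 ] [ 0.496 -0.278  0.096]
10 scene [411. 239.] [388. 266.] [ 0.564 -0.267  0.113] [ 0.482 -0.28   0.098]
10 top [404. 187.] [409. 216.] [ 0.564 -0.267  0.113] [ 0.482 -0.28   0.098]
16 scene [407. 244.] [384. 269.] [ 0.551 -0.269  0.107] [ 0.469 -0.283  0.101]
16 top [404. 191.] [410. 221.] [ 0.551 -0.269  0.107] [ 0.469 -0.283  0.101]
```

View pics/k.png

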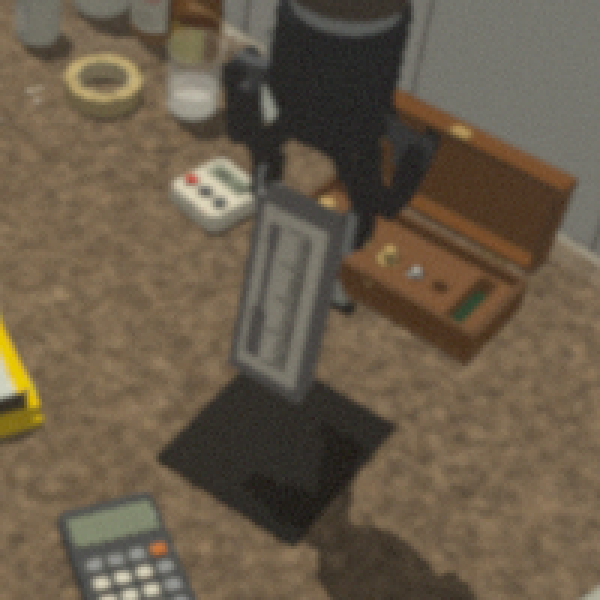

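The picture shows the chart held face to the robot, leaning back about 10°, toe edge from (378,261) to (400,273) in the scene, foot end at (414,242), above the mat. Lowering it.

move_arm([
  {"x":0,"y":0,"z":4,"yaw":0},
  {"x":0,"y":0,"z":7.5,"yaw":0},
  {"x":0,"y":0,"z":8.8,"yaw":0},
  {"x":0,"y":0,"z":9.2,"yaw":0},
  {"x":0,"y":0,"z":9.4,"yaw":0},
  {"x":0,"y":0,"z":9.4,"yaw":0},
])

```text
clock: 17.62
eef_pos: [0.5068, -0.2772, 0.126]
tool_rot: [-0.083, 0.997, -0.001, 0.001]
ft_force: [0.1, 0.6, -1.9]
grip_width: 0.057
grasp_force: 64.7
```

Still hanging (−1.9 N); a little further down until contact.

move_arm([
  {"x":0,"y":0,"z":0.15,"yaw":0},
  {"x":0,"y":0,"z":0.3,"yaw":0},
  {"x":0,"y":0,"z":0.3,"yaw":0},
])

```text
clock: 18.0
eef_pos: [0.5068, -0.277, 0.1229]
tool_rot: [-0.083, 0.997, -0.001, 0.001]
ft_force: [0.7, 0.1, 3.2]
grip_width: 0.0571
grasp_force: 65.3
```

move_arm([
  {"x":0,"y":0,"z":0,"yaw":0},
  {"x":0,"y":0,"z":0,"yaw":0},
  {"x":-0.4,"y":0,"z":0.05,"yaw":0},
  {"x":-0.8,"y":0,"z":0.12,"yaw":0},
  {"x":-1.1,"y":0,"z":0.2,"yaw":0},
  {"x":-1.1,"y":0,"z":0.2,"yaw":0},
], gripper=0.357)

```text
clock: 18.75
eef_pos: [0.5175, -0.2751, 0.12]
tool_rot: [-0.083, 0.997, -0.0, 0.0]
ft_force: [1.2, -0.6, 4.2]
grip_width: 0.0581
grasp_force: 5.2
```

```bash
cat > lean.py <<'E'
from h import *
s=bot.camera("scene");o=bot.get_obs();print(o["ft_force"])
d=max(bot.cut_out("scene","chart"),key=lambda d:d["centre"][1]);m=d["mask"]
q=np.argwhere(m)[:,::-1];print(d["score"],cv2.boundingRect(q.astype(np.float32)),cv2.approxPolyDP(cv2.convexHull(q.astype(np.int32)),2,True)[:,0].tolist())
e=np.array([.482,-.280,.003]);b=np.array([np.cos(.166),np.sin(.166),0]);l=np.array([-b[1],b[0],0]);z=np.array([0,0,1])
for a in(8,12,16):
  r=np.radians(a);X=np.cos(r)*z+np.sin(r)*b;Z=np.cos(r)*b-np.sin(r)*z
  f=lambda x,y,zz:e+X*(x+75)/1000+Z*(zz-8)/1000-l*y/1000
  P={k:px("scene",f(*v)).round().tolist() for k,v in dict(tl=(75,-29,0),tr=(75,29,0),bl=(-75,-29,0),br=(-75,29,0),fr=(-52,18,87)).items()};print(a,P)
E
python3 lean.py
```

```text
[ 1.48803432 -0.69977216  3.96576916]
0.59 (374, 234, 39, 69) [[396, 302], [374, 290], [384, 240], [389, 234], [411, 246], [412, 275]]
8 {'tl': [382.0, 238.0], 'tr': [407.0, 251.0], 'bl': [370.0, 290.0], 'br': [392.0, 305.0], 'fr': [411.0, 274.0]}
12 {'tl': [385.0, 235.0], 'tr': [410.0, 249.0], 'bl': [370.0, 290.0], 'br': [393.0, 304.0], 'fr': [411.0, 275.0]}
16 {'tl': [388.0, 233.0], 'tr': [412.0, 247.0], 'bl': [370.0, 290.0], 'br': [393.0, 304.0], 'fr': [411.0, 277.0]}
```

move_arm([
  {"x":-0.4,"y":0,"z":0.02,"yaw":0},
  {"x":-0.8,"y":0,"z":0.1,"yaw":0},
  {"x":-0.8,"y":0,"z":0.1,"yaw":0},
])

```text
clock: 19.23
eef_pos: [0.5246, -0.2733, 0.1181]
tool_rot: [-0.083, 0.997, 0.0, -0.001]
ft_force: [-0.6, -2.3, 0.6]
grip_width: 0.058
grasp_force: 6.8
```

```bash
python3 lean.py
```

```text
[ 1.04144635 -0.88014663  0.788912  ]
0.6 (373, 234, 41, 70) [[395, 234], [411, 242], [413, 248], [411, 275], [394, 303], [374, 291], [373, 287], [387, 238], [390, 234]]
8 {'tl': [382.0, 238.0], 'tr': [407.0, 251.0], 'bl': [370.0, 290.0], 'br': [392.0, 305.0], 'fr': [411.0, 274.0]}
12 {'tl': [385.0, 235.0], 'tr': [410.0, 249.0], 'bl': [370.0, 290.0], 'br': [393.0, 304.0], 'fr': [411.0, 275.0]}
16 {'tl': [388.0, 233.0], 'tr': [412.0, 247.0], 'bl': [370.0, 290.0], 'br': [393.0, 304.0], 'fr': [411.0, 277.0]}
```

Near the final lean; open slowly, then retreat straight up.

move_arm([
  {"x":0,"y":0,"z":0,"yaw":0},
  {"x":0,"y":0,"z":0,"yaw":0},
  {"x":0,"y":0,"z":0,"yaw":0},
], gripper=0.42)

```text
clock: 19.7
eef_pos: [0.5245, -0.2734, 0.1186]
tool_rot: [-0.083, 0.997, 0.0, -0.0]
ft_force: [0.2, 0.5, -0.0]
grip_width: 0.0603
grasp_force: 0.0
```

move_arm([
  {"x":0,"y":0,"z":0,"yaw":0},
  {"x":0,"y":0,"z":0,"yaw":0},
  {"x":0,"y":0,"z":0,"yaw":0},
  {"x":0,"y":0,"z":0,"yaw":0},
  {"x":0,"y":0,"z":-2,"yaw":0},
  {"x":0,"y":0,"z":-6,"yaw":0},
  {"x":0,"y":0,"z":-12,"yaw":0},
  {"x":6,"y":0,"z":-14,"yaw":0},
  {"x":12,"y":0,"z":-14,"yaw":0},
  {"x":12,"y":0,"z":-14,"yaw":0},
  {"x":12,"y":0,"z":-14,"yaw":0},
], gripper=1)

```text
clock: 21.08
eef_pos: [0.4067, -0.2938, 0.2593]
tool_rot: [-0.083, 0.997, -0.0, 0.001]
ft_force: [0.6, 0.3, 0.3]
grip_width: 0.0854
grasp_force: 0.0
```

```bash
python3 lean.py; python3 - <<'E'
from h import *
for c in("scene","top"):
  bot.camera(c)
  for n in("leg_foot","mat","timer","calculator","sample_jar_2"):
    for d in bot.cut_out(c,n)[:3]:
      q=np.argwhere(d["mask"])[:,::-1];print(c,n,round(d["score"],2),np.round(d["centre"]),cv2.approxPolyDP(cv2.convexHull(q.astype(np.int32)),2,True)[:,0].tolist() if n in("leg_foot",) else "")
  for n,p in dict(toe=(.482,-.28,.003),c=(.5133,-.2758,.003)).items(): print(px(c,p).round())
E
```

```text
[ 0.75609495 -0.24842663 -0.16445591]
0.72 (373, 232, 44, 71) [[416, 243], [411, 276], [396, 302], [374, 291], [373, 286], [389, 233]]
8 {'tl': [382.0, 238.0], 'tr': [407.0, 251.0], 'bl': [370.0, 290.0], 'br': [392.0, 305.0], 'fr': [411.0, 274.0]}
12 {'tl': [385.0, 235.0], 'tr': [410.0, 249.0], 'bl': [370.0, 290.0], 'br': [393.0, 304.0], 'fr': [411.0, 275.0]}
16 {'tl': [388.0, 233.0], 'tr': [412.0, 247.0], 'bl': [370.0, 290.0], 'br': [393.0, 304.0], 'fr': [411.0, 277.0]}
scene leg_foot 0.64 [262. 297.] [[308, 276], [293, 278], [280, 243], [290, 240], [294, 242], [309, 272]]
scene mat 0.8 [295. 401.] 
scene timer 0.73 [209. 371.] 
scene calculator 0.69 [335. 344.] 
scene calculator 0.17 [138. 311.] 
scene sample_jar_2 0.89 [140. 311.] 
[383. 295.]
[392. 287.]
top leg_foot 0.89 [251. 340.] [[358, 257], [354, 263], [321, 252], [321, 248], [325, 243], [357, 254]]
top leg_foot 0.61 [197. 401.] [[404, 194], [404, 197], [399, 199], [391, 196], [395, 193]]
top mat 0.88 [215. 398.] 
top timer 0.61 [164. 328.] 
top calculator 0.85 [267. 404.] 
top sample_jar_2 0.78 [150. 236.] 
[402. 221.]
[400. 211.]
```

```bash
python3 - <<'E'
from h import *
a=.166;m=np.array([np.cos(a),np.sin(a)]);l=np.array([-m[1],m[0]]);c=np.array([.5133,-.2758])
f=lambda cam,uv,z:(lambda d:(round(d@m*1e3),round(d@l*1e3)))(at(cam,uv,z)[:2]-c)
print("bottom corners mm",f("scene",(373.5,291.5),.004),f("scene",(396,303),.004))
P=np.array([[404,194],[404,197],[399,199],[391,196],[395,193]],float)
for p in P: print("foot",f("top",p,.012))
t=bot.camera("top");d=max(bot.cut_out("top","chart"),key=lambda d:d["centre"][1]);print(np.round(d["centre"]),d["score"])
q=np.argwhere(d["mask"])[:,::-1].astype(np.int32);h=cv2.approxPolyDP(cv2.convexHull(q),1.5,True)[:,0];print(h.tolist())
dark=(t.max(2)<45);q=np.argwhere(dark[175:250,365:435])[:,::-1]+[365,175]
print([ (k.tolist(),f("top",k,.003)) for k in cv2.approxPolyDP(cv2.convexHull(q.astype(np.int32)),3,True)[:,0]])
E
```

```text
bottom corners mm (-37, 23) (-31, -31)
foot (49, -21)
foot (40, -19)
foot (36, -3)
foot (49, 19)
foot (57, 6)
[207. 406.] 0.82
[[419, 195], [421, 202], [413, 220], [395, 224], [393, 196], [400, 193]]
[([392, 198], (44, 16)), ([419, 211], (-9, -57)), ([423, 238], (-91, -51))]
```

```bash
python3 -c "
from workcell import bot
print(bot.job_done())"
```

```text
the job is handed in; nothing more can be done
None
```

I handed the job in at about 21 s. The chart stands on the mat with its leg fully open, leaning back about 16° with its face to the robot. By camera estimate, toe and foot are both on the mat and it is square to it within about 3°. The arm touched neither the timer, the jar nor the calculator.

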